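Tuck the flashing under the shingles of a bird-house roof and hold it down

TASK

On the bench lies the roof panel of a bird feeding house with a row of lapped shingles, and beside it an aluminium flashing strip. Pick up the flashing by its rib and slide its long, wide flange at least 30 mm under the lower edge of the shingles, square to them and about midway along the row, without lifting the shingles and without disturbing the other things on the bench. Then press the flashing firmly flat on the roof board (some 10 N) and finish while still holding it pressed down: do not let go.

Things in the scene. Friction and masses are not known exactly. Their poses are not given: they have to be found in the camera images.
- roof: Roof panel of a bird feeding house, level and fixed on the bench (place and yaw vary). Origin at bench height, below the middle of the shingles' lower edge; x points from the open board in under the shingles (tucking direction), y along the row, z up. Shingle row: 236 mm long (y), 8 mm thick, x = 0 to 80 mm, underside 51 mm up. A ridge strip at x = 69 to 91 mm is highest, 70 mm up.
- deck: Roof board: plywood, 240 x 240 mm, part of the roof panel, level, its upper face 40 mm above the bench; it reaches from x = -160 to 80 mm and y = -120 to 120 mm in the roof's frame. This body has the same origin and axes as the roof.
- shingles (a joint): Hinge of the shingle row at x = 70 mm in the roof's frame, along y: 0 rad is lying down, growing as the lower edge is lifted (0.04 rad lifts it about 3 mm). Pressed down by its weight and a light spring: some 3 N at the lower edge lift it.
- shingle_lip (a point): Middle of the shingles' lower edge, on its underside: 51 mm above the bench, 11 mm above the roof board. Behind it, under the shingles, is a free slot 11 mm high and 50 mm deep (along the roof's x), ended by a batten.
- flashing: Loose aluminium strip, about 250 g, flat on the bench: plate 110 (x) by 160 (y) by 4 mm with one upright rib 10 mm thick and 160 mm long (along y), its top 36 mm above the plate's underside. Origin on the underside below mid-rib. The wide flange reaches 90 mm along +x (its far edge is tucked), the narrow one 20 mm along -x. Grip across the rib at mid-length.
- edge_left (a point): Left end (+y) of the flashing's edge to tuck, on its underside: 90 mm, 80 mm from the flashing's origin.
- edge_right (a point): Right end (-y) of the flashing's edge to tuck, on its underside: 90 mm, -80 mm from the flashing's origin.
- jar: Bystander: glass feeding jar with a clamp lid, 100 mm wide, 140 mm high, upright; origin at the centre of its underside.
- brush: Bystander: red plastic brush lying on the bench; origin near its middle, length along its x.
- willow: Bystander: tied bundle of willow sticks, 240 mm long (x), 33 mm thick, lying; origin under its middle.
- scoop: Bystander: steel scoop lying between the roof panel and the flashing, 180 mm long (x), 48 mm wide, 32 mm high; origin under its middle.
- pot: Bystander: open terracotta pot, 90 mm wide, 85 mm high, upright; origin at the centre of its underside.
- nailtin: Bystander: open steel tin of nails, 52 mm wide, 40 mm high, upright; origin at the centre of its underside.
- hammer: Bystander: hammer lying on the bench; origin near its middle, length along its x.
Not all that is in view belongs to the job. Several things look just like the flashing: the one meant starts farthest to the robot's right.

How it is judged:
On the way, in this order (a step that is already met when the one before it is completed fails the run):
1. the flashing is picked up clear of the bench (height (world z) of flashing above 0.03 m and contact force between the fingers and flashing above 1 N), for 0.1 s.
2. both ends of its edge have entered the slot under the shingles (x of edge_left in the frame of roof between 0.008 and 0.06 m and z of edge_left in the frame of roof between 0.036 and 0.049 m and x of edge_right in the frame of roof between 0.008 and 0.06 m and z of edge_right in the frame of roof between 0.036 and 0.049 m and y of flashing in the frame of roof between -0.05 and 0.05 m), for 0.1 s.
At the end, for the whole second after the job is handed in: Held at the end: the edge 26 mm or more under the shingles, flat on the board (3.5 mm, 0.04 rad), square (0.12 rad), centred (30 mm), shingles down (under 0.04 rad), flashing pressing on the board with over 5 N, fingers on it, at rest (x of each of edge_left, edge_right in the frame of roof above 0.026 m and z of edge_left in the frame of roof between 0.036 and 0.0435 m and z of edge_right in the frame of roof between 0.036 and 0.0435 m and y of flashing in the frame of roof between -0.03 and 0.03 m and angle between flashing's own z axis and vertical below 0.04 rad and angle between the x axis of flashing and the x axis of roof, either way round below 0.12 rad and contact force between flashing and deck above 5 N and contact force between the fingers and flashing above 2 N and value of joint shingles below 0.04 rad and linear speed of flashing below 0.01 m/s); the arm keeps its last pose, push and grip.
It fails at once if the shingles are lifted by more than 0.06 rad (about 4 mm) (value of joint shingles above 0.06 rad).
It fails at once if another thing on the bench is shifted by more than 30 mm (distance of any of jar, brush, willow, scoop, pot, nailtin, hammer from where it was at the start of the episode above 0.03 m).
It also fails if it takes over 38 s, if anything falls off the work surface, if the arm or the gripper's body presses on something with over 40 N, if the wrist force passes 120 N, or if a joint passes its speed limit or range.

ROBOT

A 6-joint arm with a two-finger parallel gripper is mounted at the origin on the work surface. World frame = base frame: x ahead of the robot, y to its left, z up, the work surface at z = 0. Lengths are in m, angles in rad, forces in N, time in s.
With the tool pointing down it reaches from about 0.325 to 0.925 m from the base axis. Payload 3.1 kg.
Tool frame: the origin (TCP) lies at the very end of the fingers, on their centre line; the grasp point (between the pads) lies 19 mm behind it; z points along the fingers, y is the line along which they close (so a half turn about z gives the same grasp; the last joint's range is limited). The gripper opens to 85 mm and grips with 20 to 120 N. Pads are 22 mm wide; open, the fingers measure 114 mm over their backs; the gripper's body (76 mm by 85 mm) begins 54 mm behind the grasp point. The pads swing forward as they close: fully open they stand 13 mm farther back than shut.
Start: joints at [1.191, 0.217, 1.613, -0, 1.311, -0.112], TCP at [0.165, 0.603, 0.211] pointing down, gripper open.
Joint ranges: [-2.75, 2.75], [-0.78, 2.1], [0.31, 2.55], [-1.13, 4.27], [0.13, 2.63], [-2.58, 2.58]. Speed limits (rad/s): [2.79, 2.79, 3.14, 3.14, 3.14, 3.14].

INTERFACE

Orientations are given as a unit quaternion [x, y, z, w].
In Python, from plant import arm, jaws, snapshot, job_done gives the robot as it stands. Calls block until the motion is done:
- arm.goto(position, orientation): joint-space move of the TCP to a pose.
- arm.servo_line(position, frame=None, speed=0.15, guard=None): straight line of the TCP; frame=None keeps the orientation; speed is the mean speed in m/s. With guard (N) it stops when the force on the tool has changed by that much, and returns True; else False.
- arm.move_joints(angles): joint-space move.
- jaws.open_gripper() and jaws.clamp(): open the fingers fully, or close them until they stop; the grip force is fixed at half the most.
- arm.pause(seconds).
- arm.solve_ik(position, orientation): joint angles nearest the present ones, or None.
- snapshot(name): name is "side" or "top"; returns a dict with "frame" (420x560x3 uint8, red, green, blue), "depth" (420x560 float32, m along the optical axis (not along the pixel's ray), 0 where there is no reading), "K" (3x3 intrinsics, pixels), "distortion" ([k1, k2, p1, p2, k3] as OpenCV has them; the pictures are not rectified), "world_to_cam" (4x4, takes a point from world to camera coordinates). Camera axes: x right, y down, z forward; pixel columns grow to the right and rows downward; lengths in m; the calibration is good to about 2 mm. A picture is of the moment at which its call begins.
A pose or a line that the arm cannot do raises arm.Unreachable and nothing moves.
- job_done(): hands the job in; it is judged then, once.
Readings, each from a call of its own:
- arm.current_time(): time.
- arm.current_qpos(): joint angles.
- arm.current_joint_vel(): joint speeds.
- arm.current_joint_efforts(): joint torques, N m.
- arm.current_position(): TCP position.
- arm.current_tcp_rot(): TCP orientation.
- arm.current_ft_force(): force on the tool from outside, world axes, zero at the start.
- arm.current_wrist_torque(): the same for the moment, N m.
- arm.current_gripper_width(): opening from 0.0 (shut) to 1.0 (fully open).
- arm.current_grip_force(): force on a finger pad.
Only numpy, scipy, OpenCV 4.12 (cv2) and the standard library are available. Lean on these libraries where they do the work, as an engineer would, in place of code of your own. Each camera call takes 0.05 s, during which the arm holds its last target. There are 200 camera calls.

## Working session

There is one attempt and no reset: what is moved stays moved. The work goes in short steps, each a Python script; the robot and the scene stay as the last script left them, time stands still between calls to the robot, and variables do not carry over. Pictures are saved under pics/ and viewed, at most 10 in all, crops included, and the job is handed in when it is done.

```bash
ls; mkdir -p pics
cat > h.py <<'E'
import numpy as np, cv2
from plant import arm, jaws, snapshot, job_done
def snap(n,f):
    s=snapshot(n); cv2.imwrite(f'pics/{f}.png',s['frame'][:,:,::-1]); np.savez(f'pics/{f}.npz',**{k:np.array(v) for k,v in s.items()}); return s
def pix2w(s,u,v,z=None):
    """pixel -> world; by depth, or on plane of height z"""
    p=cv2.undistortPoints(np.array([[[u,v]]],float),s['K'],s['distortion'])[0,0]
    T=np.linalg.inv(s['world_to_cam']); r=T[:3,:3]@np.array([p[0],p[1],1])
    d=s['depth'][int(round(v)),int(round(u))] if z is None else (z-T[2,3])/r[2]
    return T[:3,3]+r*d
E
python3 - <<'E'
from h import *
for n in('top','side'):
    s=snap(n,n+'0'); T=np.linalg.inv(s['world_to_cam']); print(n,T.round(3).tolist(),s['K'].tolist(),s['distortion'])
print(arm.current_time(),arm.current_tcp_rot(),arm.current_ft_force())
E
```

```text
pics
top [[-0.021, -0.991, 0.128, 0.398], [-1.0, 0.02, -0.012, 0.001], [0.009, -0.129, -0.992, 1.302], [0.0, 0.0, 0.0, 1.0]] [[432.56831363679515, 0.0, 279.60223286311634], [0.0, 432.56831363679515, 206.52355008383847], [0.0, 0.0, 1.0]] [0.03437653 0.         0.         0.         0.        ]
side [[0.81, -0.41, 0.419, 0.039], [-0.586, -0.542, 0.602, -0.717], [-0.02, -0.733, -0.68, 0.902], [0.0, 0.0, 0.0, 1.0]] [[382.7823960628962, 0.0, 277.6674709796906], [0.0, 382.7823960628962, 202.63620771298588], [0.0, 0.0, 1.0]] [-0.01924084  0.          0.          0.          0.        ]
0.1 [ 1.33509275e-01  9.91046899e-01 -1.11421960e-03 -2.75425961e-04] [-0.30066528 -0.31074662  0.4998249 ]
```

View pics/top0.png

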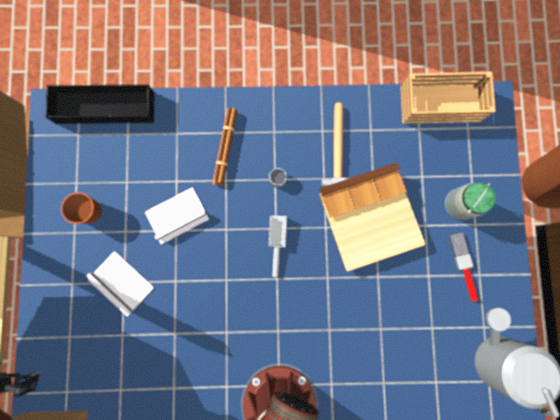

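View pics/side0.png

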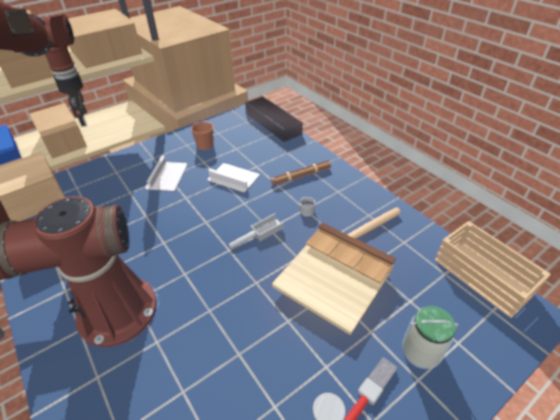

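Candidates for the flashing are the white L-strip at top (177,215) and the one at top (120,283). The steel scoop at (277,240) is clearly different. In the top view the robot's right is image right (-y), so I choose (177,215). I'll check it and the roof in a crop.

Run:
```python
from h import *
im=cv2.imread('pics/top0.png')
a=cv2.resize(im[175:255,130:220],None,fx=6,fy=6,interpolation=cv2.INTER_CUBIC)
b=cv2.resize(im[155:285,310:435],None,fx=4,fy=4,interpolation=cv2.INTER_CUBIC)
cv2.imwrite('pics/cropA.png',a);cv2.imwrite('pics/cropB.png',b)
```

```text
(no output)
```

View pics/cropA.png

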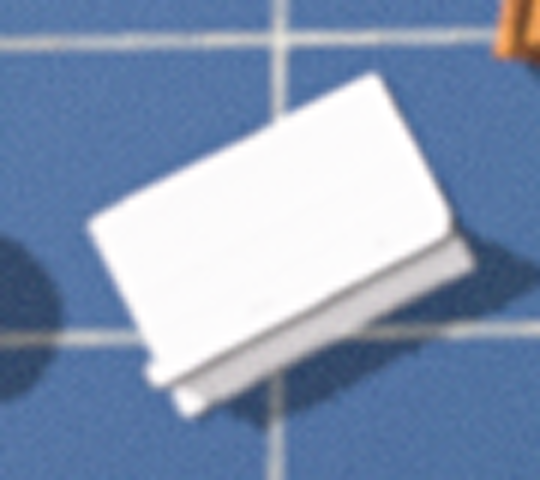

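View pics/cropB.png

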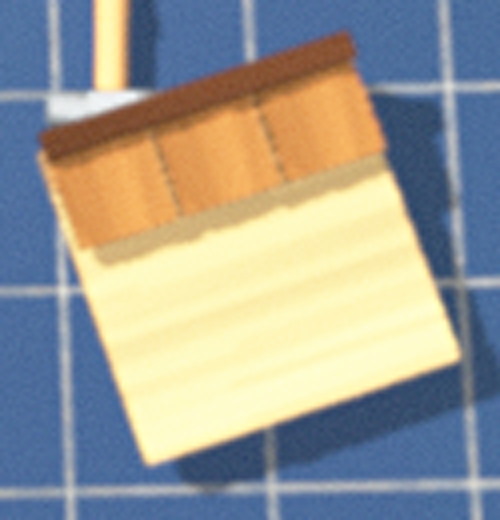

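The target shows the wide flange up-left. Its far edge runs from crop (90,222) to (377,75), and the rib is on the robot's side with the narrow flange in shadow. The roof's ridge runs (42,145)–(352,40), the lip (90,248)–(385,155), and the near deck corners are at (148,466) and (460,357). Next I compute the poses.

Run:
```python
from h import *
s=dict(np.load('pics/top0.npz'))
A=lambda x,y:((x+.5)/6-.5+130,(y+.5)/6-.5+175)
B=lambda x,y:((x+.5)/4-.5+310,(y+.5)/4-.5+155)
for n,p,z in [('farL',A(92,223),.004),('farR',A(377,75),.004),('nearL',A(192,416),.004),('nearR',A(474,266),.004),
 ('deckL',B(148,466),.04),('deckR',B(460,357),.04),('lipL',B(90,248),.059),('lipR',B(386,155),.059),('ridgeL',B(40,135),.07),('ridgeR',B(350,35),.07)]:
    print(n,pix2w(s,*p,z).round(4))
# cloud
v,u=np.mgrid[:420,:560]; q=cv2.undistortPoints(np.stack([u,v],-1).reshape(-1,1,2).astype(float),s['K'],s['distortion'])[:,0]
d=s['depth'].reshape(-1,1); T=np.linalg.inv(s['world_to_cam'])
W=((np.c_[q,np.ones(len(q))]*d)@T[:3,:3].T+T[:3,3]).reshape(420,560,3); np.save('pics/W.npy',W)
def rect(n,sl,z0,z1):
    P=W[sl].reshape(-1,3); P=P[(P[:,2]>z0)&(P[:,2]<z1)]
    r=cv2.minAreaRect(P[:,:2].astype(np.float32)); print(n,len(P),P[:,2].mean().round(4),P[:,2].std().round(4),r)
R=np.s_[150:290,310:435]; F=np.s_[180:252,140:215]
rect('deck',R,.034,.046); rect('shing',R,.05,.065); rect('ridge',R,.066,.08)
rect('plate',F,.0025,.0075); rect('rib',F,.03,.042)
print('bench z',W[300:330,180:230,2].mean(),W[300:330,180:230,2].std())
```

```text
farL [0.5583 0.3903 0.004 ]
farR [0.6308 0.2488 0.004 ]
nearL [0.4608 0.3393 0.004 ]
nearR [0.5327 0.2    0.004 ]
deckL [ 0.3696 -0.2034  0.04  ]
deckR [ 0.4435 -0.4332  0.04  ]
lipL [ 0.5265 -0.1649  0.059 ]
lipR [ 0.5902 -0.3826  0.059 ]
ridgeL [ 0.6081 -0.1304  0.07  ]
ridgeR [ 0.6772 -0.3581  0.07  ]
deck 4529 0.04 0.0023 ((0.5218809247016907, -0.28298819065093994), (0.23925206065177917, 0.2429768592119217), 17.293563842773438)
shing 1902 0.0589 0.0026 ((0.60288006067276, -0.2550603747367859), (0.0911521166563034, 0.23740044236183167), 17.514936447143555)
ridge 579 0.0698 0.0021 ((0.6043753623962402, -0.25436216592788696), (0.08750123530626297, 0.23742929100990295), 17.465646743774414)
plate 1568 0.0044 0.0013 ((0.5460747480392456, 0.2948537766933441), (0.2263268381357193, 0.21484273672103882), 88.86003875732422)
rib 202 0.0351 0.0025 ((0.5152788162231445, 0.27973324060440063), (0.011655427515506744, 0.15777470171451569), 27.152664184570312)
bench z 0.005840636405933078 0.0888008537578459
```

Everything is consistent: the flashing measures 159 x 110 mm and the deck 239–243 mm. The flashing origin is about (0.515, 0.279) at yaw 27.2°, and the roof origin about (0.559, -0.271) at yaw 17.35°. Now I grasp it.

```bash
cat >> h.py <<'E'
from scipy.spatial.transform import Rotation as Ro
def quat(deg,sgn):
    p=np.radians(deg); y=sgn*np.array([np.cos(p),np.sin(p),0]); z=np.array([0,0,-1.]); 
    return Ro.from_matrix(np.c_[np.cross(y,z),y,z]).as_quat()
RO=np.array([.559,-.2712]); RY=17.35; r=np.radians(RY); RX=np.array([np.cos(r),np.sin(r)]); RYV=np.array([-np.sin(r),np.cos(r)])
def roof(x,y,z): return np.r_[RO+x*RX+y*RYV,z]
def st(m): print(m,'t',round(arm.current_time(),2),'p',np.round(arm.current_position(),4),'F',np.round(arm.current_ft_force(),2),'w',round(arm.current_gripper_width(),3),'g',round(arm.current_grip_force(),1))
E
python3 - <<'E'
from h import *
for sg in(1,-1):
    print(sg,[np.round(q,2) if (q:=arm.solve_ik(*a)) is not None else None for a in [([.515,.279,.12],quat(27.2,sg)),(roof(-.052,0,.05),quat(RY,sg)),(roof(-.11,0,.13),quat(RY,sg))]])
q=[arm.solve_ik([.515,.279,.12],quat(27.2,s)) for s in(1,-1)]
now=arm.current_qpos(); c=[np.inf if a is None else abs(a-now).max() for a in q]; sg=(1,-1)[int(np.argmin(c))]; print('use',sg)
arm.goto([.515,.279,.12],quat(27.2,sg)); st('above')
print('hit',arm.servo_line([.515,.279,.009],speed=.08,guard=8)); st('down')
jaws.clamp(); st('clamp')
E
```

```text
1 [array([ 0.38,  0.23,  1.78, -0.  ,  1.13, -0.1 ]), array([-0.63,  0.32,  1.82, -0.  ,  1.  , -0.94]), array([-0.72,  0.14,  1.87, -0.  ,  1.14, -1.02])]
-1 [None, array([-0.63,  0.32,  1.82, -0.  ,  1.  ,  2.21]), array([-0.72,  0.14,  1.87, -0.  ,  1.14,  2.12])]
use 1
above t 1.87 p [0.5148 0.28   0.1203] F [-0.95 -0.24  0.64] w 1.006 g 0.0
hit False
down t 3.41 p [0.5156 0.2793 0.0097] F [ 0.38  0.22 -0.17] w 0.996 g 0.0
clamp t 4.1 p [0.5152 0.2791 0.0092] F [-0.33 -0.36  1.98] w 0.088 g 59.3
```

The grip is good. Now lift, carry over the open board and check.

Run:
```python
from h import *
arm.servo_line([.515,.279,.16],speed=.12); st('lift')
arm.goto(roof(-.115,0,.16),quat(RY,1)); st('over')
arm.servo_line(roof(-.115,0,.075),speed=.1); st('low')
arm.pause(.2); st('rest')
t=snap('top','top1'); s=snap('side','side1')
a=cv2.resize(t['frame'][150:290,310:440,::-1],None,fx=4,fy=4,interpolation=cv2.INTER_CUBIC)
b=cv2.resize(s['frame'][190:330,260:410,::-1],None,fx=4,fy=4,interpolation=cv2.INTER_CUBIC)
cv2.imwrite('pics/c1.png',a);cv2.imwrite('pics/c2.png',b)
```

```text
lift t 5.51 p [0.5141 0.2787 0.1587] F [-0.34 -0.34 -3.29] w 0.096 g 58.8
over t 7.62 p [ 0.4497 -0.3047  0.16  ] F [ 0.86 -0.01 -2.52] w 0.089 g 58.8
low t 8.62 p [ 0.4499 -0.3061  0.0758] F [ 1.5  -0.07 -2.61] w 0.092 g 58.8
rest t 8.82 p [ 0.4498 -0.306   0.0759] F [ 0.36 -0.67 -2.72] w 0.09 g 58.8
```

View pics/c1.png

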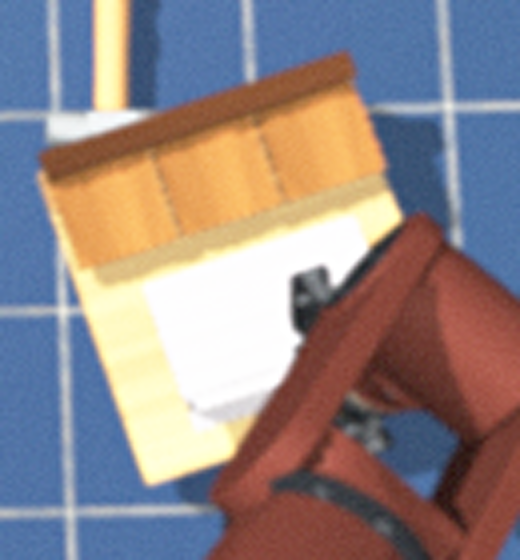

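View pics/c2.png

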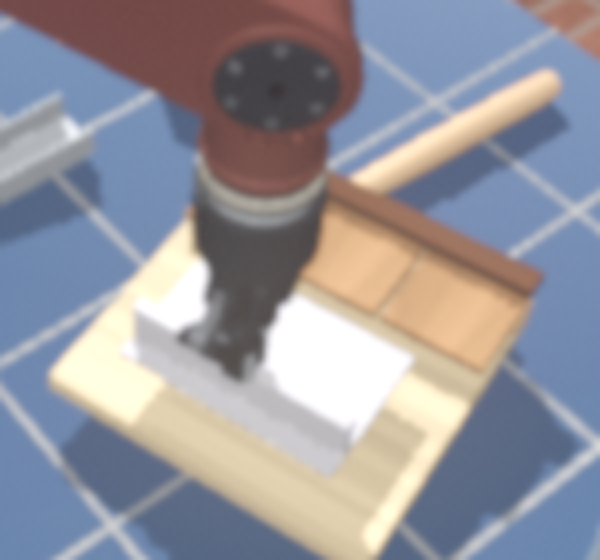

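The flashing is held parallel to the lip. Its far edge runs from top crop (145,288) to (360,218), with a similar slope to the lip. I'll check its pose and tilt by depth.

Run:
```python
from h import *
for f,pts in (('top1',[(310,150,4,145,288),(310,150,4,360,218)]),('side1',[(260,190,4,413,357),(260,190,4,340,470)])):
    s=dict(np.load(f'pics/{f}.npz'))
    for ox,oy,k,x,y in pts:
        w=pix2w(s,(x+.5)/k-.5+ox,(y+.5)/k-.5+oy,.0705); d=w[:2]-RO; print(f,w.round(4),'roof',d@RX.round(4),d@RYV)
s=dict(np.load('pics/top1.npz'))
P=[]
for x in range(160,290,4):
    for y in range(265,385,4):
        w=pix2w(s,x/4+310,y/4+150); d=w[:2]-RO; P.append([d@RX,d@RYV,w[2]])
P=np.array(P); P=P[(P[:,0]<-.03)&(P[:,0]>-.10)&(abs(P[:,2]-.07)<.01)]
c,*_=np.linalg.lstsq(np.c_[P[:,:2],np.ones(len(P))],P[:,2],rcond=None); print(len(P),'z=',c, 'z at edge',c@[-.025,0,1])
```

```text
top1 [ 0.5101 -0.2022  0.0705] roof -0.02607448397233677 0.08044794687647626
top1 [ 0.5575 -0.3586  0.0705] roof -0.027465057178841967 -0.08293828714277546
side1 [ 0.5571 -0.3527  0.0705] roof -0.02614713628979354 -0.07718741553984314
side1 [ 0.4608 -0.3861  0.0705] roof -0.12796812392739246 -0.08039475152483877
769 z= [-0.01642689 -0.00329265  0.06928149] z at edge 0.0696921617414873
```

Run:
```python
from h import *
arm.servo_line(roof(-.115,0,.0522),speed=.06,guard=6); st('low')
print(arm.servo_line(roof(-.051,0,.0522),speed=.03,guard=6)); st('in')
F0=arm.current_ft_force()[2]
print(arm.servo_line(roof(-.051,0,.042),speed=.01,guard=9)); arm.pause(.3); st('press'); print(F0)
t=snap('top','top2'); s=snap('side','side2')
b=cv2.resize(s['frame'][190:330,260:410,::-1],None,fx=4,fy=4,interpolation=cv2.INTER_CUBIC); cv2.imwrite('pics/c3.png',b)
```

```text
low t 9.45 p [ 0.4488 -0.3051  0.0515] F [ 0.35 -0.45 -2.64] w 0.087 g 58.8
False
in t 11.73 p [ 0.5102 -0.2865  0.0522] F [ 0.18  0.26 -2.5 ] w 0.091 g 58.8
True
press t 12.56 p [ 0.5104 -0.2865  0.0492] F [-0.39 -0.09  6.1 ] w 0.088 g 59.9
-2.4981569719262606
```

View pics/c3.png

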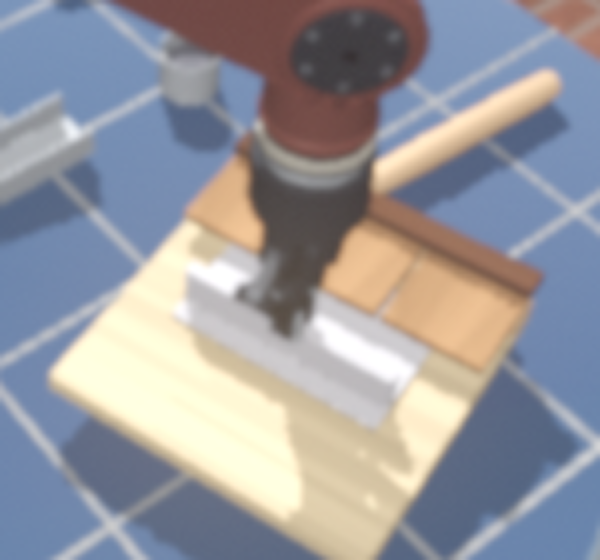

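The flange is under the shingles, which look undisturbed, and the narrow-flange right corner is at crop (380,428). I'll check its depth in roof x and press slightly harder.

Run:
```python
from h import *
s=dict(np.load('pics/side2.npz'))
for x,y in((380,428),(180,312)):
    w=pix2w(s,(x+.5)/4-.5+260,(y+.5)/4-.5+190,.042); d=w[:2]-RO; print('near corner roof',d@RX,d@RYV,'-> edge x',d@RX+.11)
st('now'); p=arm.current_position()
print(arm.servo_line(roof(-.051,0,p[2]-.003),speed=.01,guard=3.5)); arm.pause(.5)
for i in range(3): st('press'); arm.pause(.3)
```

```text
near corner roof -0.06825176119336814 -0.07947132145782557 -> edge x 0.041748238806631865
near corner roof -0.06626165562159182 0.07849228318228421 -> edge x 0.04373834437840818
now t 12.66 p [ 0.5103 -0.2865  0.0492] F [-0.51 -0.38  6.07] w 0.092 g 59.9
True
press t 13.37 p [ 0.5103 -0.2865  0.0492] F [-0.29  0.27  5.83] w 0.086 g 59.8
press t 13.67 p [ 0.5103 -0.2865  0.0492] F [-0.91  0.53  5.6 ] w 0.086 g 59.8
press t 13.97 p [ 0.5103 -0.2865  0.0492] F [-0.86  1.01  4.92] w 0.086 g 59.8
```

Run:
```python
from h import *
for z in (.0488,.0484,.048,.0476,.0472,.0468):
    arm.servo_line(roof(-.051,0,z),speed=.01); arm.pause(.3)
    f=np.mean([(arm.pause(.05),arm.current_ft_force()[2])[1] for _ in range(6)]); print(z,f)
    if f>8.5: break
for i in range(5): arm.pause(.4); st('hold')
```

```text
0.0488 5.461207058061898
0.0484 7.841884186104828
0.048 9.770403799581246
hold t 17.22 p [ 0.5103 -0.2865  0.0492] F [-3.18  1.37  8.85] w 0.093 g 60.3
hold t 17.62 p [ 0.5103 -0.2865  0.0492] F [-2.48  1.45  9.05] w 0.09 g 60.3
hold t 18.02 p [ 0.5103 -0.2865  0.0492] F [-2.54  1.7   9.46] w 0.089 g 60.3
hold t 18.42 p [ 0.5103 -0.2865  0.0492] F [-3.46  0.84  9.56] w 0.091 g 60.3
hold t 18.82 p [ 0.5103 -0.2865  0.0492] F [-3.34  1.81  9.67] w 0.088 g 60.3
```

```bash
python3 -c "
from h import *
print(job_done())"
```

```text
the job is handed in; nothing more can be done
None
```

I handed the job in with the flashing held under the shingles and pressed flat on the roof board at about 9.5 N. By my measurements the edge is about 40 mm under, square to the row and centred. In the last picture (taken before the final press) the shingles look undisturbed. No verdict came back at hand-in.

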